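Open the board bin's gate and hold it wide

ROBOT

A 6-joint arm with a two-finger parallel gripper is mounted at the origin on the work surface. World frame = base frame: x ahead of the robot, y to its left, z up, the work surface at z = 0. Lengths are in m, angles in rad, forces in N, time in s.
With the tool pointing down it reaches from about 0.425 to 0.95 m from the base axis. Payload 3.5 kg.
Tool frame: the origin (TCP) lies on the centre line of the jaws, within the pads' length; the fingertips stand 14 mm ahead of it and the grasp point (between the pads) lies 5 mm behind it (ctrl.finger_overhang is the distance from the TCP to the fingertips, in m); z points along the fingers, y is the line along which they close (so a half turn about z gives the same grasp; the last joint's range is limited). The gripper opens to 85 mm and grips with 20 to 120 N. Pads are 22 mm wide; open, the fingers measure 114 mm over their backs; the gripper's body (76 mm by 85 mm) begins 54 mm behind the grasp point. The pads swing forward as they close: fully open they stand 13 mm farther back than shut.
Start: joints at [-1.299, 0.286, 1.577, -0, 1.279, -0.15], TCP at [0.276, -0.616, 0.245] pointing down, gripper open.
Joint ranges: [-2.77, 2.77], [-0.9, 2.22], [0.21, 2.48], [-1.53, 4.67], [0.24, 2.81], [-2.84, 2.84]. Speed limits (rad/s): [2.79, 2.79, 3.14, 3.14, 3.14, 3.14].

INTERFACE

Orientations are given as a unit quaternion [x, y, z, w].
In Python, from plant import ctrl gives the robot as it stands.
- The arm moves only by the tool send_rows, never from a script. Its argument "moves" is text: rows parted by semicolons, each of 7 numbers parted by spaces: the turn, a rotation vector about the tool's x, y, z in units of 360 degrees (1.0 is 360 degrees), then the shift along the tool's x, y, z in units of 20 cm (1.0 is 20 cm), then the gripper's target within -1 to 1 (fully open at 1, half-way at 0, shut at -1). A call has 1 to 12 rows; each row is the pose to reach, as a shift and turn from the pose commanded when the call began, along the tool's axes at that moment, turning the shorter way round; what a row does not reach only later rows make up. A row lasts 1/8 s, in which the tool goes at most 62.5 mm and 10.7 degrees, less where a joint would pass 70% of its speed; a pose out of reach is approached as far as the arm can. A call with a number of a shift or a turn outside -1 to 1 is refused whole. A call with a gripper value outside its range is refused whole. The fingers move at their own pace and stop on an object; "newtons" is the grip in N (left out, the last holds). Time passes only in rows, so rows that repeat a pose let the fingers close. It gives the time, the measured TCP pose, the force, the opening and the grip force at its end, in the units of the state.
- ctrl.get_state(): the state, without advancing time (a new reading comes with each control period).
- ctrl.read_camera(name): name is "scene" or "side" or "wrist"; returns a dict with "image" (384x512x3 uint8, red, green, blue), "fovy" (degrees; the focal length in pixels is half the picture's height over the tangent of half this angle, whatever the lens; pixels are square), "cx", "cy" (the principal point, pixels), "extrinsics" (4x4, takes a point from camera to world coordinates). Camera axes: x right, y up, looking along -z (the intrinsics and any distortion apply to the point x, -y, -z); pixel columns grow to the right and rows downward; lengths in m; the calibration is good to about 2 mm. A picture is of the moment at which its call begins. There is no depth.
- ctrl.sign_off(): hands the job in; it is judged then, once.
The state is a dict: "time": time; "qpos": joint angles; "dq": joint speeds; "joint_efforts": joint torques, N m; "eef_pos": TCP position; "tcp_rot": TCP orientation; "contact_force": force on the tool from outside, world axes, zero at the start; "wrist_torque": the same for the moment, N m; "opening": opening from 0.0 (shut) to 1.0 (fully open); "finger_force": force on a finger pad.
Only numpy, scipy, OpenCV 4.12 (cv2) and the standard library are available. Lean on these libraries where they do the work, as an engineer would, in place of code of your own. Each camera call takes 0.05 s, during which the arm holds its last target. There are 200 camera calls.

TASK

The board bin's gate is locked by two squeeze catches on its front rail: squeeze together the two round pegs of the one catch first, as far as they go, and only then the two flat tabs of the other. Then take the gate by its upright black grip, swing it out past its detent until it stands about square to the bin's front, and finish while still holding it wide open by the grip, because it swings back when let go. Leave the bottles and the jug where they stand.

Things in the scene. Friction and masses are not known exactly. Their poses are not given: they have to be found in the camera images.
- bin: Fixed bare-metal bin with a stack of boards, 240 deep x 290 wide x 100 mm high. Origin on the table under the middle of its front rail; x points into the bin (its open front faces -x), y along the rail, z up. The rail is 36 mm deep, top 100 mm up. Catches stand on it at y = +55 and -65 mm (which is where varies). The shut gate is a barred panel at x = -26, y = 112 to -124, z = 10 to 98 mm.
- round_catch: Catch with two upright ROUND steel pegs, 12 mm diameter. Origin on the rail's top, midway between the pegs; y is the squeezing line along the rail, z up. As found the peg axes are at y = +19 and -19 mm (50 mm over the outsides), tops 55 mm above the origin. Each peg slides up to 12 mm inward (26 mm over the outsides when both are full in), independently: pinch centred on the origin.
- flat_catch: Catch with two upright FLAT steel tabs, each 30 mm wide (x) and 8 mm thick (y), centres at y = +21 and -21 mm as found (50 mm over the outsides, 26 mm full in). All else as the round catch. On both, a bolt runs outward from each half under a 5 mm hook of the gate at y = +33 and -33 mm; the hooks' tops are 23 mm above the catch's origin: keep fingertips above that.
- round_catch_l (a joint): Round catch's half on its +y side: inward travel in m, about 0 (to 0.0015) as found with its bolt shot, 0.012 fully squeezed. Slides at about 3 N and stays where it is left (no spring). The bolt is safely withdrawn beyond 0.0075.
- round_catch_r (a joint): Round catch's half on its -y side: inward travel in m, about 0 (to 0.0015) as found with its bolt shot, 0.012 fully squeezed. Slides at about 3 N and stays where it is left (no spring). The bolt is safely withdrawn beyond 0.0075.
- flat_catch_l (a joint): Flat catch's half on its +y side: inward travel in m, about 0 (to 0.0015) as found with its bolt shot, 0.012 fully squeezed. Slides at about 3 N and stays where it is left (no spring). The bolt is safely withdrawn beyond 0.0075.
- flat_catch_r (a joint): Flat catch's half on its -y side: inward travel in m, about 0 (to 0.0015) as found with its bolt shot, 0.012 fully squeezed. Slides at about 3 N and stays where it is left (no spring). The bolt is safely withdrawn beyond 0.0075.
- gate (a joint): Gate angle in rad, 0 = shut, growing as the free end swings out towards the robot (clockwise seen from above); stop at 1.65. A spring pulls it towards shut all the way (about 0.5 N at the grip when shut, 2 N when wide). A sprung detent at 0.85 resists from about 0.65 (up to 4 N at the grip). Let go beyond the detent it falls back to about 0.9. Wide open means beyond 1.3.
- gate_hinge (a point): Point on the gate's vertical hinge axis, 94 mm above the table, at the left end (bin's +y) of the gate.
- grip_post: The gate's upright black grip, a round post of 16 mm diameter, 66 mm tall; origin at the centre of its foot, 94 mm above the table. With the gate shut it stands 50 mm towards the robot (bin's -x) and 125 mm towards the bin's -y from the hinge axis. It is a loose sleeve on its pin, so it can be pinched from above and carried round the hinge without turning the hand.
- tall_bottle: Bystander: white squeeze bottle, 60 mm diameter, 195 mm tall with its nozzle. Origin at the centre of its underside.
- small_bottle: Bystander: grey squeeze bottle, 44 mm diameter, 118 mm tall. Origin at the centre of its underside.
- jug: Bystander: white open jug, 104 mm diameter, 110 mm tall, handle on its +y side. Origin at the centre of its underside.

How it is judged:
On the way, in this order (a step that is already met when the one before it is completed fails the run):
1. both round pegs are squeezed in while the flat catch is still shut (value of joint each of round_catch_l, round_catch_r above 0.0075 m and value of joint each of flat_catch_l, flat_catch_r below 0.004 m), for 0.2 s.
2. both flat tabs are squeezed in too (value of joint each of flat_catch_l, flat_catch_r, round_catch_l, round_catch_r above 0.0075 m), for 0.2 s.
3. the gate has been swung past its detent (value of joint gate above 1.15 rad), for 0.1 s.
At the end, for the whole second after the job is handed in: The gate stands still (under 0.1 rad/s) opened beyond 1.3 rad, the fingers bear on its black grip with more than 0.5 N, and all four catch halves are still in by more than 7.5 mm (all of step 2 and value of joint gate above 1.3 rad and velocity of joint gate between -0.1 and 0.1 rad/s and contact force between the fingers and grip_post above 0.5 N); the arm keeps its last pose, push and grip.
It fails at once if a bottle or the jug is moved by more than 30 mm (distance of any of tall_bottle, small_bottle, jug from where it was at the start of the episode above 0.03 m).
It also fails if it takes over 48 s, if anything falls off the work surface, if the arm or the gripper's body presses on something with over 40 N, if the wrist force passes 120 N, or if a joint passes its speed limit or range.

## Working session

There is one attempt and no reset: what is moved stays moved. The work goes in short steps, Python scripts to look and compute and a tool call to move; the robot and the scene stay as the last step left them, time stands still between calls to the robot, and variables do not carry over. Pictures are saved under pics/ and viewed, at most 10 in all, crops included, and the job is handed in when it is done.

Besides the shell and the picture viewer there is one more tool, called after "Emit:" as name(argument=value, ...) on one line, values as JSON. send_rows: Moves the arm, as the interface text tells. Its arguments: {"type":"object","properties":{"moves":{"type":"string"},"newtons":{"type":"number"}},"required":["moves"]}

```bash
mkdir -p pics; cat > h.py <<'E'
import numpy as np, cv2
from plant import ctrl
def cam(n,fn=None):
    c=ctrl.read_camera(n)
    if fn: cv2.imwrite('pics/'+fn,c['image'][:,:,::-1])
    return c
def proj(c,p):
    E=c['extrinsics'];q=np.linalg.inv(E)@np.r_[p,1];f=c['image'].shape[0]/2/np.tan(np.radians(c['fovy'])/2)
    return c['cx']+f*q[0]/-q[2],c['cy']-f*q[1]/-q[2]
def ray(c,u,v):
    f=c['image'].shape[0]/2/np.tan(np.radians(c['fovy'])/2)
    d=c['extrinsics'][:3,:3]@np.array([(u-c['cx'])/f,-(v-c['cy'])/f,-1]);return c['extrinsics'][:3,3],d
def onz(c,u,v,z):
    o,d=ray(c,u,v);return o+d*(z-o[2])/d[2]
def tri(c1,p1,c2,p2):
    A=0;b=0
    for c,p in((c1,p1),(c2,p2)):
        o,d=ray(c,*p);d=d/np.linalg.norm(d);P=np.eye(3)-np.outer(d,d);A=A+P;b=b+P@o
    return np.linalg.solve(A,b)
E
python3 - <<'E'
from h import *
ims=[]
for n in('scene','side'):
    c=cam(n,n+'0.png');print(n,c['fovy'],c['cx'],c['cy'],c['extrinsics'].round(3).tolist(), [k for k in c])
s=ctrl.get_state();print(s)
E
```

```text
scene 51.22287464156167 261.0041582498287 188.36496794641198 [[0.424, -0.762, 0.49, 1.136], [0.906, 0.352, -0.236, -0.248], [0.007, 0.544, 0.839, 1.074], [0.0, 0.0, 0.0, 1.0]] ['image', 'fovy', 'cx', 'cy', 'extrinsics']
side 50.00742407643011 255.85287288236083 192.94143550439549 [[-0.855, 0.365, -0.369, 0.005], [-0.519, -0.597, 0.611, 0.903], [0.002, 0.714, 0.7, 1.078], [0.0, 0.0, 0.0, 1.0]] ['image', 'fovy', 'cx', 'cy', 'extrinsics']
{'time': 0.1, 'qpos': array([-1.29899998e+00,  2.87124545e-01,  1.57806479e+00,  7.73088673e-06,
        1.27861401e+00, -1.50002315e-01]), 'dq': array([-0.00199089, -0.00080569, -0.00280519,  0.00075765,  0.00102294,
       -0.00012734]), 'joint_efforts': array([ 3.83660090e-04, -4.07297802e+01, -2.93699169e+01, -1.64030121e-04,
        3.42660234e-03,  1.46189177e-05]), 'eef_pos': array([ 0.27621592, -0.61526093,  0.24403531]), 'tcp_rot': array([ 9.77842681e-01,  2.09338169e-01, -6.35772410e-05, -1.10352370e-03]), 'contact_force': array([-0.0554306 , -0.28538006,  0.11873497]), 'wrist_torque': array([0.02022768, 0.00482421, 0.02220887]), 'finger_force': 0.0, 'opening': 0.9995301875843132}
```

View pics/scene0.png

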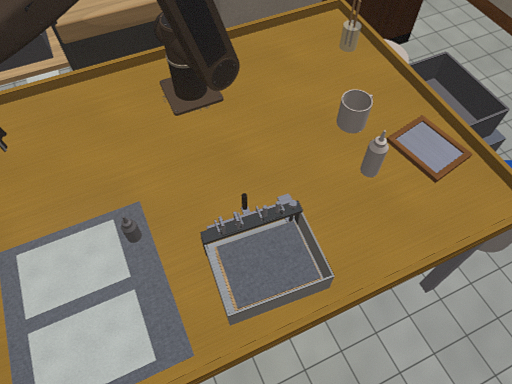

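View pics/side0.png

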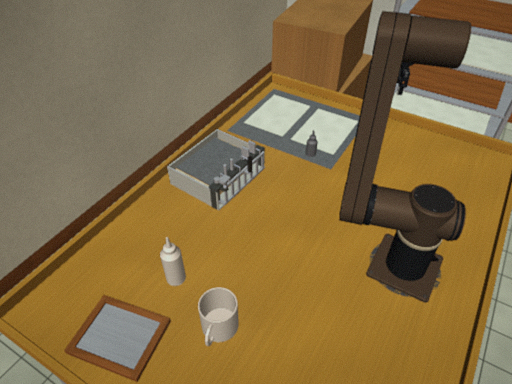

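The scene view shows the bin around (265,260), with its rail running from (203,238) to (300,207) and the black grip at (244,200). In the side view the bin is at (217,167). I'll zoom in on both.

```bash
python3 - <<'E'
from h import *
a=cv2.imread('pics/scene0.png')[180:255,190:315];b=cv2.imread('pics/side0.png')[125:210,160:280]
a=cv2.resize(a,(500*8//5,300*8//5),interpolation=cv2.INTER_CUBIC)[:300] if 0 else cv2.resize(a,None,fx=4,fy=4,interpolation=cv2.INTER_CUBIC)
b=cv2.resize(b,None,fx=3.4,fy=3.4,interpolation=cv2.INTER_CUBIC)
o=np.zeros((600,800,3),np.uint8);o[:a.shape[0],:a.shape[1]]=a;o[300:300+b.shape[0],:b.shape[1]]=b
cv2.imwrite('pics/z0.png',o)
c=cam('scene')
for p in((203,238),(300,207),(244,210)):print(onz(c,*p,.1))
E
```

```text
[ 0.64562687 -0.18258135  0.1       ]
[0.66993235 0.09870741 0.1       ]
[ 0.61267758 -0.04818706  0.1       ]
```

View pics/z0.png

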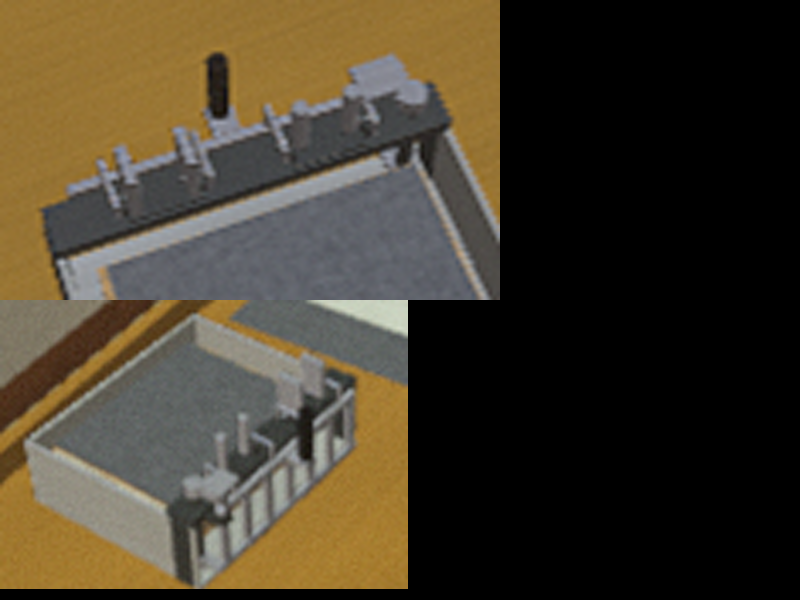

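```bash
python3 - <<'E'
from h import *
c=cam('scene');s=cam('side')
S=lambda x,y:(190+x/4,180+y/4)
D=lambda x,y:(160+x/3.4,125+(y-300)/3.4)
C=[onz(c,*S(*p),.1)[:2] for p in((42,210),(430,84),(450,127),(57,256))]
for p in C:print(p)
C=np.array(C);y=C[1]-C[0]+C[2]-C[3];y/=np.linalg.norm(y);print('yaxis',y,'ang',np.degrees(np.arctan2(-y[0],y[1])),'mid',C.mean(0), 'front mid',C[:2].mean(0))
print('peg l',tri(c,S(352,88),s,D(221,434)),onz(c,*S(352,88),.155))
print('peg r',tri(c,S(301,103),s,D(243,415)),onz(c,*S(301,103),.155))
print('grip top',tri(c,S(216,57),s,D(307,405)),onz(c,*S(216,57),.16),'foot',onz(c,*S(220,115),.094))
print('flat r',onz(c,*S(122,150),.155),'flat l',onz(c,*S(180,130),.155))
print('side grip',onz(s,*D(307,405),.16),'pegs',onz(s,*D(221,434),.155),onz(s,*D(243,415),.155))
print('side flats',onz(s,*D(289,374),.155),onz(s,*D(312,355),.155))
E
```

```text
[ 0.62740977 -0.18292971]
[0.64952743 0.10155577]
[0.68642832 0.09781162]
[ 0.66351559 -0.18576189]
yaxis [0.07902271 0.99687282] ang -4.532393341606389 mid [ 0.65672028 -0.04233105] front mid [ 0.6384686  -0.04068697]
peg l [0.65700675 0.03218909 0.1551155 ] [0.65785311 0.03296712 0.155     ]
peg r [ 0.65386482 -0.00380902  0.15601116] [ 0.65403622 -0.00297724  0.155     ]
grip top [ 0.60130968 -0.04276606  0.1641139 ] [ 0.60023458 -0.04084487  0.16      ] foot [ 0.60692139 -0.04276276  0.094     ]
flat r [ 0.63712074 -0.12414068  0.155     ] flat l [ 0.63922623 -0.08398394  0.155     ]
side grip [ 0.6031485  -0.04852274  0.16      ] pegs [0.65640149 0.03111331 0.155     ] [ 0.65407271 -0.00556854  0.155     ]
side flats [ 0.6501362  -0.08783318  0.155     ] [ 0.64666756 -0.12882686  0.155     ]
```

Emit:
send_rows(moves="0 0 0 0.25 -0.17 0 1;0 0 0 0.5 -0.35 0 1;0 0 0 0.75 -0.52 0 1;0 0 0 1 -0.69 0 1", newtons=30)

```text
time: 0.75
eef_pos: [0.403, -0.4063, 0.2453]
tcp_rot: [0.978, 0.209, 0.0, 0.0]
contact_force: [-0.2, -0.2, -0.1]
opening: 1.002
finger_force: 0.0
```

Emit:
send_rows(moves="0 0 0 0.25 -0.17 0 1;0 0 0 0.5 -0.35 0 1;0 0 0 0.75 -0.52 0 1;0 0 0 1 -0.69 0 1")

```text
time: 1.25
eef_pos: [0.529, -0.1984, 0.2455]
tcp_rot: [0.978, 0.209, 0.0, 0.0]
contact_force: [-0.1, -0.2, -0.2]
opening: 1.001
finger_force: 0.0
```

Emit:
send_rows(moves="0 0 0.02 0.25 -0.17 0 1;0 0 0.04 0.5 -0.35 0 1;0 0 0.06 0.75 -0.52 0 1;0 0 0.08 1 -0.69 0 1;0 0 0.08 1 -0.69 0 1;0 0 0.08 1 -0.69 0 1")

```text
time: 2.0
eef_pos: [0.654, 0.0076, 0.2449]
tcp_rot: [0.999, -0.04, -0.0, 0.0]
contact_force: [-0.4, -0.0, 0.4]
opening: 1.002
finger_force: 0.0
```

```bash
python3 - <<'E'
from h import *
s=ctrl.get_state();print(s['eef_pos'],s['tcp_rot'])
c=cam('wrist','w1.png')
cv2.imwrite('pics/w1b.png',cv2.resize(c['image'][:,:,::-1],(800,600)))
for p in((.657,.0138,.155),(.658,.033,.155),(.654,-.004,.155),(.603,-.045,.16),(.648,-.108,.155)):print(np.array(proj(c,p))*800/512)
print(c['extrinsics'].round(3))
E
```

```text
[0.65403904 0.00759302 0.24488769] [ 9.99206127e-01 -3.98352973e-02 -4.72072744e-04  2.04112445e-04]
[385.9246934  310.75642946]
[345.03398372 311.81360442]
[424.16939426 313.99180437]
[515.70077784 410.74031927]
[646.23994093 309.45431451]
[[-0.079  0.962  0.261  0.721]
 [-0.997 -0.076 -0.021  0.003]
 [-0.    -0.262  0.965  0.373]
 [ 0.     0.     0.     1.   ]]
```

View pics/w1b.png

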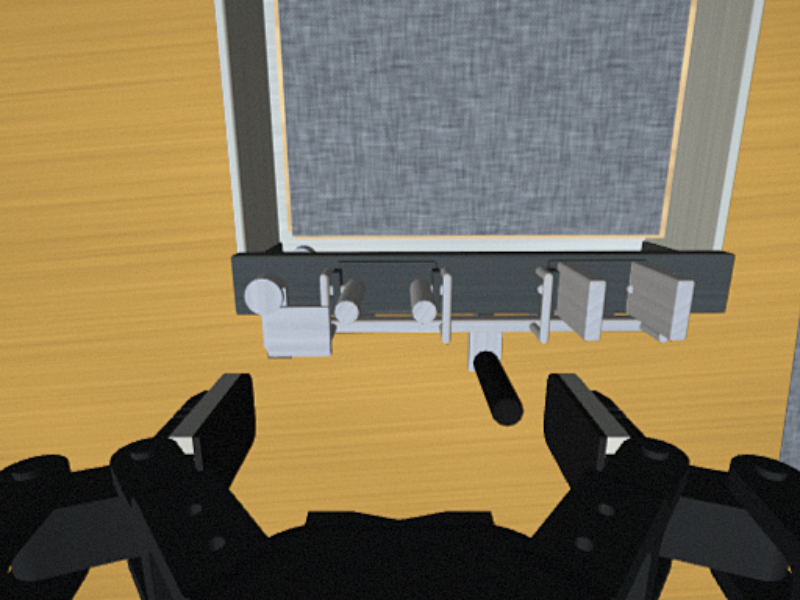

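The wrist view shows the peg tops at (346,313) and (424,314), the tab tops at about (595,310) and (682,310), and the grip top at (508,411).

```bash
python3 - <<'E'
from h import *
c=cam('wrist');k=512/800
for n,p,z in(('pegl',(347,312),.155),('pegr',(424,313),.155),('tabl',(596,310),.155),('tabr',(682,310),.155),('railL',(233,253),.1),('railR',(732,253),.1),('railFL',(236,312),.1),('railFR',(732,313),.1),('grip',(508,411),.16)):
    print(n,onz(c,p[0]*k,p[1]*k,z).round(4))
a=onz(c,347*k,312*k,.155);b=onz(c,424*k,313*k,.155);f=(onz(c,596*k,310*k,.155)+onz(c,682*k,310*k,.155))/2
s=ctrl.get_state();from scipy.spatial.transform import Rotation as R
M=R.from_quat(s['tcp_rot']).as_matrix()
m=(a+b)/2
print(m,f,M.T@(np.r_[m[:2],.145]-s['eef_pos'])/.2)
E
```

```text
pegl [0.6577 0.0314 0.155 ]
pegr [ 0.6543 -0.0047  0.155 ]
tabl [ 0.6493 -0.0853  0.155 ]
tabr [ 0.646  -0.1255  0.155 ]
railL [0.682  0.0998 0.1   ]
railR [ 0.6592 -0.1836  0.1   ]
railFL [0.6471 0.104  0.1   ]
railFR [ 0.6231 -0.1871  0.1   ]
grip [ 0.6029 -0.0419  0.16  ]
[0.65598779 0.01335666 0.155     ] [ 0.6476615  -0.10540978  0.155     ] [ 0.00821362 -0.03556626  0.50107037]
```

Emit:
send_rows(moves="0 0 0 0.01 -0.035 0.2 1;0 0 0 0.01 -0.035 0.4 1;0 0 0 0.01 -0.035 0.5 1;0 0 0 0.01 -0.035 0.5 1;0 0 0 0.01 -0.035 0.5 0")

```text
time: 2.72
eef_pos: [0.658, 0.0137, 0.1474]
tcp_rot: [0.999, -0.041, 0.002, 0.0]
contact_force: [0.5, 0.3, -0.1]
opening: 0.815
finger_force: 0.0
```

```bash
python3 - <<'E'
from h import *
s=ctrl.get_state();print(s['eef_pos'],s['opening'],s['contact_force'],s['finger_force'])
c=cam('wrist');cv2.imwrite('pics/w2.png',cv2.resize(c['image'][:,:,::-1],(800,600)))
E
```

```text
[0.65798891 0.01371895 0.14743143] 0.8154589947270778 [ 0.5223885   0.29905122 -0.11009737] 0.0
```

View pics/w2.png

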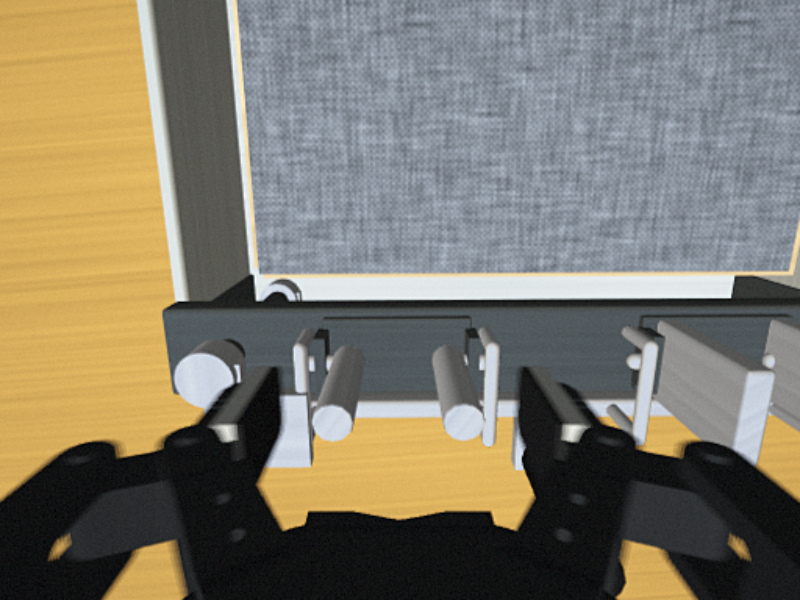

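The pegs, at 333 and 462 px, are centred between the pads (280 and 522). I'll squeeze.

Emit:
send_rows(moves="0 0 0 0 0 0 0;0 0 0 0 0 0 0;0 0 0 0 0 0 -0.3;0 0 0 0 0 0 -0.5;0 0 0 0 0 0 -0.8;0 0 0 0 0 0 -1;0 0 0 0 0 0 -1;0 0 0 0 0 0 -1;0 0 0 0 0 0 -1")

```text
time: 3.9
eef_pos: [0.658, 0.0146, 0.1477]
tcp_rot: [0.999, -0.04, 0.002, -0.0]
contact_force: [-1.0, 1.0, 8.1]
opening: 0.261
finger_force: 30.4
```

```bash
python3 - <<'E'
from h import *
s=ctrl.get_state();print(s['eef_pos'],s['opening'],s['contact_force'],s['finger_force'])
c=cam('wrist');cv2.imwrite('pics/w3.png',cv2.resize(c['image'][:,:,::-1],(800,600)))
E
```

```text
[0.65798943 0.01461134 0.14766079] 0.26056509916855786 [-0.95025953  1.00114168  8.11567291] 30.404083728790283
```

View pics/w3.png

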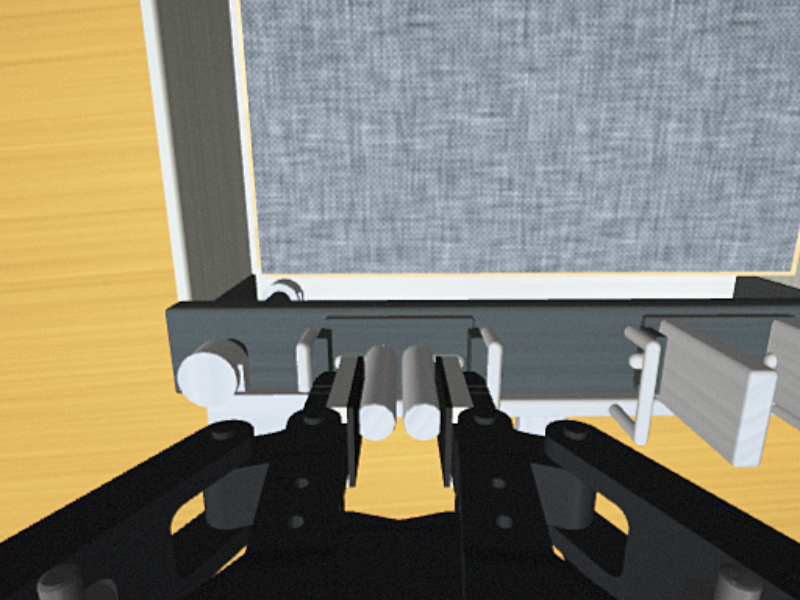

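Both pegs are fully in: they are 44 px apart, which is about 13 mm. Next I'll open, lift and shift 120 mm to the flat catch.

Emit:
send_rows(moves="0 0 0 0 0 0 1;0 0 0 0 0 0 1;0 0 0 0 0 0 1;0 0 0 0 0 0 1;0 0 0 0 0 -0.25 1;0 0 0 0 0 -0.3 1;0 0 0 0 0.3 -0.3 1;0 0 0 0 0.6 -0.3 1;0 0 0 0 0.6 -0.3 1;0 0 0 0 0.6 -0.3 1")

```text
time: 5.2
eef_pos: [0.6469, -0.1051, 0.2047]
tcp_rot: [0.999, -0.041, -0.0, -0.0]
contact_force: [0.1, -0.3, 0.9]
opening: 1.003
finger_force: 0.0
```

Emit:
send_rows(moves="0 0 0 0 0 0.2 1;0 0 0 0 0 0.3 1;0 0 0 0 0 0.3 1;0 0 0 0 0 0.3 0.2")

```text
time: 5.7
eef_pos: [0.648, -0.1048, 0.1465]
tcp_rot: [0.999, -0.04, 0.001, 0.0]
contact_force: [0.3, -0.7, 0.4]
opening: 0.817
finger_force: 0.0
```

```bash
python3 - <<'E'
from h import *
s=ctrl.get_state();print(s['eef_pos'],s['opening'],s['contact_force'],s['finger_force'])
c=cam('wrist');cv2.imwrite('pics/w4.png',cv2.resize(c['image'][:,:,::-1],(800,600)))
E
```

```text
[ 0.6479644  -0.10484548  0.14646839] 0.816730327821517 [ 0.33141779 -0.74520365  0.36928242] 0.0
```

View pics/w4.png

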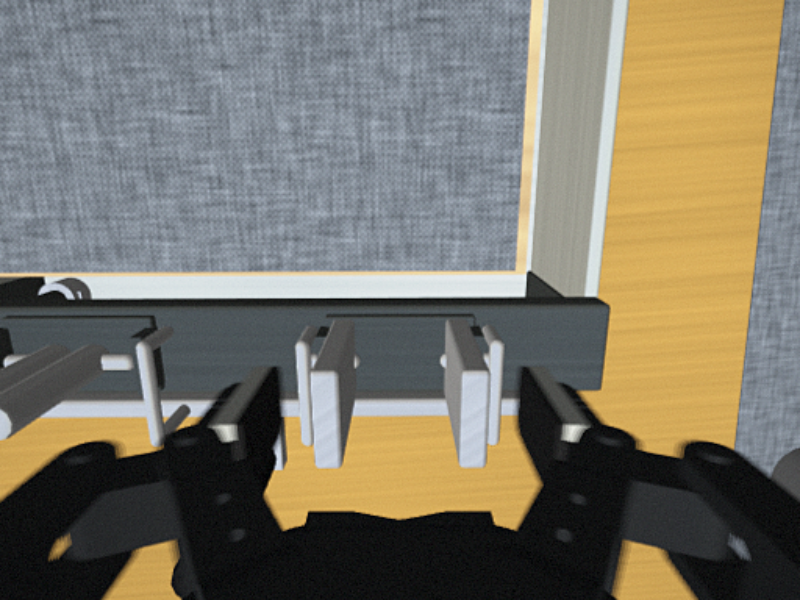

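The tabs are at 328 and 472 px, centred between the pads, so I'll squeeze and then back off.

Emit:
send_rows(moves="0 0 0 0 0 0 0;0 0 0 0 0 0 0;0 0 0 0 0 0 -0.3;0 0 0 0 0 0 -0.5;0 0 0 0 0 0 -0.8;0 0 0 0 0 0 -1;0 0 0 0 0 0 -1;0 0 0 0 0 0 -1;0 0 0 0 0 0 -1")

```text
time: 6.88
eef_pos: [0.6482, -0.105, 0.1476]
tcp_rot: [0.999, -0.04, 0.001, -0.0]
contact_force: [-1.1, 1.6, 8.6]
opening: 0.264
finger_force: 32.6
```

```bash
python3 - <<'E'
from h import *
s=ctrl.get_state();print(s['eef_pos'],s['tcp_rot'],s['opening'],s['contact_force'],s['finger_force'])
c=cam('wrist');cv2.imwrite('pics/w5.png',cv2.resize(c['image'][:,:,::-1],(800,600)))
E
```

```text
[ 0.64819954 -0.1049775   0.14756265] [ 9.99184419e-01 -4.03534457e-02  1.43790197e-03 -1.69477587e-04] 0.2639963747476783 [-1.13326287  1.60792705  8.55618264] 32.64116406440735
```

View pics/w5.png

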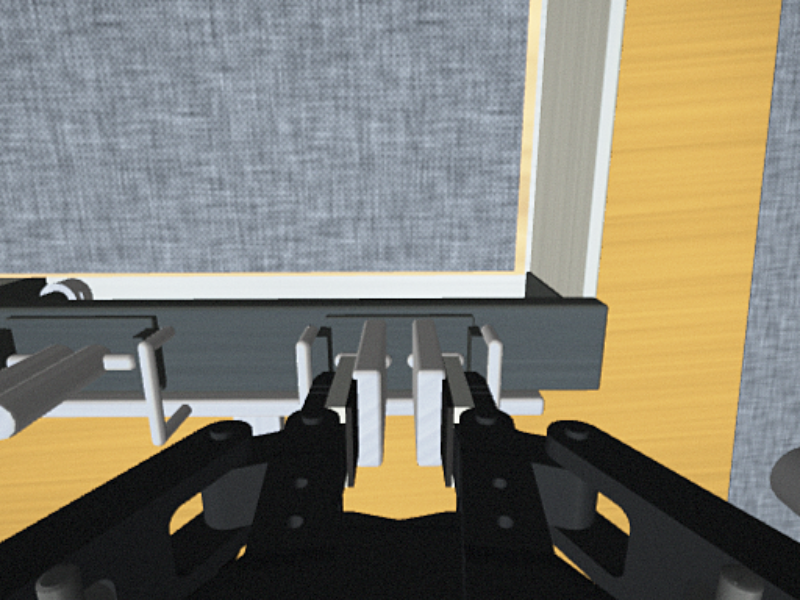

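Both tabs are in. Next I'll open, lift and go above the grip, which is at world (0.602,-0.042).

Emit:
send_rows(moves="0 0 0 0 0 0 1;0 0 0 0 0 0 1;0 0 0 0 0 0 1;0 0 0 0 0 0 1;0 0 0 0 0 -0.2 1;0 0 0 0 0 -0.4 1;0 0 0 -0.25 -0.15 -0.4 1;0 0 0 -0.25 -0.295 -0.4 1;0 0 0 -0.25 -0.295 -0.4 1;0 0 0 -0.25 -0.295 -0.4 1", newtons=60)

```text
time: 8.18
eef_pos: [0.6025, -0.0429, 0.2256]
tcp_rot: [0.999, -0.04, 0.0, 0.0]
contact_force: [-0.5, -0.3, 0.2]
opening: 1.003
finger_force: 0.0
```

```bash
python3 - <<'E'
from h import *
s=ctrl.get_state();print(s['time'],s['eef_pos'],s['tcp_rot'],s['opening'],s['finger_force'])
c=cam('wrist');im=c['image'][:,:,::-1].copy()
for p in ((.602,-.042,.16),):print(np.array(proj(c,p))*800/512)
cv2.imwrite('pics/w6.png',cv2.resize(im,(800,600)))
d=cam('scene')
for n,p in(('jug',(352,128)),('tall',(370,172)),('small',(135,238))):print(n,onz(d,*p,0).round(3))
th=np.linspace(0,1.5,25)
x,y=-50,-125
X=x*np.cos(th)+y*np.sin(th)-x;Y=-x*np.sin(th)+y*np.cos(th)-y
for t,a,b in zip(th,X,Y):print(round(t,3),round(a/200,3),round(-b/200,3))
E
```

```text
8.175 [ 0.60248514 -0.04290356  0.2256463 ] [ 9.99184845e-01 -4.03662926e-02  3.49304176e-04  2.94686903e-04] 1.0028059371639104 0.0
[397.61310769 334.05360042]
jug [0.413 0.455 0.   ]
tall [0.601 0.406 0.   ]
small [ 0.511 -0.358  0.   ]
0.0 0.0 -0.0
0.062 -0.039 -0.017
0.125 -0.076 -0.036
0.188 -0.112 -0.058
0.25 -0.147 -0.081
0.312 -0.18 -0.107
0.375 -0.212 -0.135
0.438 -0.241 -0.165
0.5 -0.269 -0.196
0.562 -0.295 -0.23
0.625 -0.318 -0.264
0.688 -0.34 -0.301
0.75 -0.359 -0.338
0.812 -0.376 -0.377
0.875 -0.39 -0.416
0.938 -0.402 -0.457
1.0 -0.411 -0.498
1.062 -0.418 -0.539
1.125 -0.422 -0.581
1.188 -0.423 -0.623
1.25 -0.422 -0.665
1.312 -0.418 -0.707
1.375 -0.412 -0.749
1.438 -0.403 -0.79
1.5 -0.391 -0.83
```

View pics/w6.png

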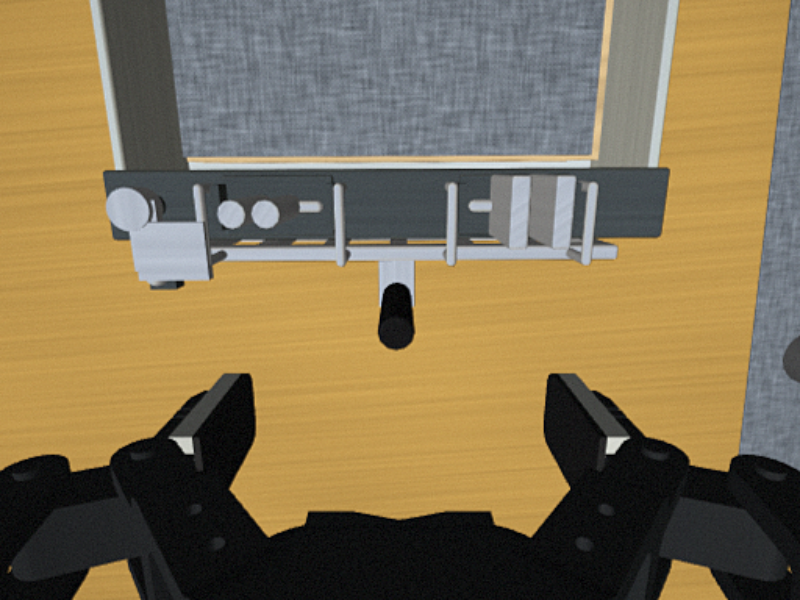

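The grip top is at (396,334), centred under the jaws, and both catches show in. I'll lower and grip.

Emit:
send_rows(moves="0 0 0 0 0 0.2 1;0 0 0 0 0 0.43 0.5;0 0 0 0 0 0.43 0;0 0 0 0 0 0.43 -0.5;0 0 0 0 0 0.43 -1;0 0 0 0 0 0.43 -1;0 0 0 0 0 0.43 -1;0 0 0 0 0 0.43 -1;0 0 0 0 0 0.43 -1", newtons=60)

```text
time: 9.4
eef_pos: [0.604, -0.0418, 0.1423]
tcp_rot: [0.999, -0.04, 0.003, -0.0]
contact_force: [1.4, 5.3, 6.1]
opening: 0.168
finger_force: 59.1
```

Emit:
send_rows(moves="0 0 0 -0.04 -0.017 0 -1;0 0 0 -0.076 -0.036 0 -1;0 0 0 -0.112 -0.058 0 -1;0 0 0 -0.147 -0.081 0 -1;0 0 0 -0.18 -0.107 0 -1;0 0 0 -0.212 -0.135 0 -1")

```text
time: 10.15
eef_pos: [0.5645, -0.0126, 0.1423]
tcp_rot: [0.999, -0.04, 0.004, 0.001]
contact_force: [3.7, 1.0, 5.6]
opening: 0.168
finger_force: 59.0
```

Tracking well. I'll continue from θ=0.375, using the difference from (-0.212,-0.135).

Emit:
send_rows(moves="0 0 0 -0.029 -0.03 0 -1;0 0 0 -0.057 -0.061 0 -1;0 0 0 -0.083 -0.095 0 -1;0 0 0 -0.106 -0.129 0 -1;0 0 0 -0.128 -0.166 0 -1;0 0 0 -0.147 -0.203 0 -1;0 0 0 -0.164 -0.242 0 -1;0 0 0 -0.178 -0.281 0 -1;0 0 0 -0.19 -0.322 0 -1;0 0 0 -0.199 -0.363 0 -1")

```text
time: 11.4
eef_pos: [0.5295, 0.0624, 0.1423]
tcp_rot: [0.999, -0.04, 0.002, 0.002]
contact_force: [-2.9, -0.1, 9.5]
opening: 0.168
finger_force: 59.6
```

Emit:
send_rows(moves="0 0 0 -0.007 -0.041 0 -1;0 0 0 -0.011 -0.083 0 -1;0 0 0 -0.012 -0.125 0 -1;0 0 0 -0.011 -0.167 0 -1;0 0 0 -0.007 -0.209 0 -1;0 0 0 -0.001 -0.251 0 -1;0 0 0 0.008 -0.292 0 -1;0 0 0 0.02 -0.332 0 -1;0 0 0 0.02 -0.332 0 -1;0 0 0 0.02 -0.332 0 -1;0 0 0 0.02 -0.332 0 -1")

```text
time: 12.78
eef_pos: [0.5379, 0.1289, 0.1423]
tcp_rot: [0.999, -0.04, 0.0, 0.001]
contact_force: [-4.7, 0.6, 11.0]
opening: 0.164
finger_force: 59.8
```

```bash
python3 - <<'E'
from h import *
s=ctrl.get_state();print(s['time'],s['eef_pos'],s['opening'],s['finger_force'],s['contact_force'])
a=cam('scene')['image'][140:290,150:350,::-1];b=cam('side')['image'][100:250,130:330,::-1]
cv2.imwrite('pics/f.png',cv2.resize(np.hstack([a,b]),(800,300),interpolation=cv2.INTER_CUBIC))
E
```

```text
12.775 [0.53793734 0.12891241 0.1422558 ] 0.16392071697141078 59.75548982620239 [-4.69429203  0.57839619 11.04812561]
```

View pics/f.png

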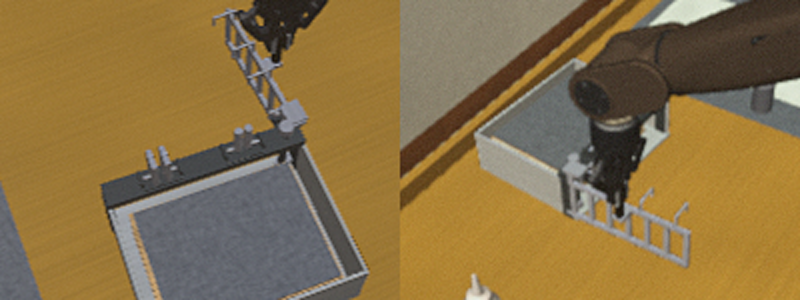

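The gate stands about square to the bin's front (roughly 1.5 rad). The hand holds the grip and both catches are in, so I'll hand it in.

```bash
python3 -c "
from plant import ctrl
print(ctrl.sign_off())"
```

```text
the job is handed in; nothing more can be done
None
```

I squeezed the round catch first and then the flat one, swung the gate to about 1.5 rad, and handed in at 12.8 s still holding the grip at about 60 N. The sign-off gave no verdict, so I don't know yet whether it passed.

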